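Tip a reference block out of its fitted case and bridge it over parallels

TASK

Set out the brass hardness reference block for wiping down, clear of the bench: press down on its end beside the small brass dot until the block tips and stays up in its pocket, then lift it out of the case and lay it like a bridge across the two steel parallels, square to them, level and right side up, roughly centred on both, and let go. Set it down, do not drop it; the steel block stays lying in its pocket, the parallels stay where they are, and the other things on the desk are not disturbed.

Things in the scene. Friction and masses are not known exactly. Their poses are not given: they have to be found in the camera images.
- case: Dark wooden case without lid, fixed, 46 mm high. Origin on its underside; it reaches from x = -54 to +58, y = -63 to +63 mm (foot moulding 3 mm more). Two blue-lined pockets at y = +31 and -31 mm, 40 mm wide, x = -42 to +45 mm, open only at the top, hold one block each, its top 1 mm below the case's top, 2 mm free each side: no finger fits beside it. Brass catch plates on the -x side.
- rocker (a point): Point between the pockets on the line of the edge over which the blocks rock, at case x = 2.5, z = 27 mm. The pocket floor is level on the -x side of this line and slopes down 28 degrees on the +x side. Pressed near its +x end, with a few N, a block's -x end rises; past about half way (0.27 rad) it goes over by itself and stays on the slope, -x end 17 mm above the case.
- dot_a (a point): Brass dot, 6 mm across, in the case's top at x = 52, y = +31, z = 46 mm: marks the press end of that pocket. Press the block 17 to 27 mm from the dot (case x = 25 to 35 mm). A flat fingertip 22 mm wide, pressing in the middle of that stretch, ends about 8 mm below the case's top.
- dot_b (a point): The same dot for the other pocket, at case x = 52, y = -31, z = 46 mm.
- brass_block: Hardness reference block of yellow brass, 80 (x) x 36 (y) x 18 (z) mm, 0.44 kg, with rows of tiny indents and a scribed frame on its top face. Origin: centre of its underside; z out of its top face. It starts lying in one of the two pockets with its axes along the case's, its +x end at the press end.
- steel_block: The same block in grey steel, 80 x 36 x 18 mm, 0.41 kg, in the other pocket; same frame.
- parallel_1: Steel parallel, loose on the desk, 16 (x) x 80 (y) x 20 (z) mm, 0.2 kg. Origin: centre of its underside; y along its length, z up.
- parallel_2: Second, equal steel parallel, beside the first on its +x side and parallel to it, 46 to 52 mm from centre line to centre line; same frame.
- test_block_700: Bystander: loose round steel test block, 64 mm across, 15 mm high; origin: centre of underside.
- loupe: Bystander: loose black loupe, 38 mm across, 34 mm high; origin: centre of underside.
- objective_40: Bystander: loose white microscope objective with a blue ring, 28 mm across, 46 mm high; origin: centre of underside.
- specimen_1: Bystander: loose black round specimen, 30 mm across, 16 mm high; origin: centre of underside.
- specimen_2: Bystander: loose green round specimen, 30 mm across, 19 mm high; origin: centre of underside.
- specimen_4: Bystander: loose black round specimen, 40 mm across, 18 mm high; origin: centre of underside.
Not all that is in view belongs to the job. Of the things that look like the brass_block, the middle-sized one is meant.

How it is judged:
By the outcome, as a careful person would: the job done as asked, in the order asked, and still so for the second after the job is handed in, with the robot touching nothing.
It also fails if it takes over 38 s, if anything falls off the work surface, if the arm or the gripper's body presses on something with over 40 N, if the wrist force passes 120 N, or if a joint passes its speed limit or range.

ROBOT

A 6-joint arm with a two-finger parallel gripper is mounted at the origin on a cart in front of the work surface, level with it; the furniture and walls round the work are solid. World frame = base frame: x ahead of the robot, y to its left, z up, the work surface at z = 0. Lengths are in m, angles in degrees, forces in N, time in s.
With the tool pointing down it reaches from about 0.3 to 0.75 m from the base axis. Payload 8.5 kg.
Tool frame: the origin (TCP) lies at the very end of the fingers, on their centre line; the grasp point (between the pads) lies 19 mm behind it; z points along the fingers, y is the line along which they close (so a half turn about z gives the same grasp; the last joint's range is limited). The gripper opens to 85 mm and grips with 20 to 120 N. Pads are 22 mm wide; open, the fingers measure 114 mm over their backs; the gripper's body (76 mm by 85 mm) begins 54 mm behind the grasp point. The pads swing forward as they close: fully open they stand 13 mm farther back than shut.
Start: joints at [-79.716, 21.807, 74.336, -0, 83.858, -12.336], TCP at [0.212, -0.508, 0.231] pointing down, gripper open.
Joint ranges: [-178.18, 178.18], [-50.72, 133.34], [12.68, 142.11], [-81.47, 261.47], [9.98, 163.14], [-165.26, 165.26]. Speed limits (degrees/s): [136.94, 136.94, 180, 180, 180, 180].

INTERFACE

Orientations are given as a 3x3 rotation matrix whose columns are the frame's x, y, z axes.
In Python, from rig import env gives the robot as it stands.
- The arm moves only by the tool move_arm, never from a script. Its argument "plan" is a list of rows, each a list of 7 numbers: the turn, a rotation vector about the tool's x, y, z in degrees, then the shift along the tool's x, y, z in cm, then the gripper command: -1 is shut, 1 is fully open, values between are in proportion. In form: [[ax, ay, az, tx, ty, tz, jaw], ...]. A call has 1 to 5 rows; each row is the pose to reach, as a shift and turn from the pose commanded when the call began, along the tool's axes at that moment; what a row does not reach only later rows make up. A row lasts 1/10 s, in which the tool goes at most 50 mm and 8.59 degrees, less where a joint would pass 70% of its speed; a pose out of reach is approached as far as the arm can. A call with a gripper value outside its range is refused whole. The fingers move at their own pace and stop on an object; "squeeze" is the grip in N (left out, the last holds). Time passes only in rows, so rows that repeat a pose let the fingers close. It gives the time, the measured TCP pose, the force, the opening and the grip force at its end, in the units of the state.
- env.observe(): the state, without advancing time (a new reading comes with each control period).
- env.get_image(name): name is "scene" or "top" or "wrist"; returns a dict with "color" (420x560x3 uint8, red, green, blue), "fov_y" (degrees; the focal length in pixels is half the picture's height over the tangent of half this angle, whatever the lens; pixels are square), "cx", "cy" (the principal point, pixels), "distortion" ([k1, k2, p1, p2, k3] as OpenCV has them; the pictures are not rectified), "R" (3x3) and "t" (3): a world point X has camera coordinates R X + t. Camera axes: x right, y down, z forward; pixel columns grow to the right and rows downward; lengths in m; the calibration is good to about 2 mm. A picture is of the moment at which its call begins. There is no depth.
- env.close_job(): hands the job in; it is judged then, once.
Trained networks look in a picture, given as the dict that the camera call returned (one of the last four; its "shot" number tells which), for a name from the list of things; names that differ only in an ending like _2 or _b are one class to them, and where a whole thing is asked for, a point or a joint stands for the part that bears it (a point fixed in the world has none). Each returns a list of dicts, best first, with "conf" (0 to 1); they miss things now and then, are a little off and sometimes report something else, mostly with a low value. They report only what shows in the picture. A call takes as long as a camera call. They do not tell look-alikes from the thing itself.
- env.outline_of(target, picture): "mask" (420x560 bool, what is visible of it) and "bbox" ([centre column, centre row, width, height] in pixels, round what is visible of it).
- env.tip_of(target, picture): "pixel" ([column, row] in pixels: a listed point, or the origin of a listed thing).
The state is a dict: "time_s": time; "q": joint angles; "qvel": joint speeds; "joint_efforts": joint torques, N m; "position": TCP position; "tool_rot": TCP orientation; "ft_force": force on the tool from outside, world axes, zero at the start; "wrist_torque": the same for the moment, N m; "grip_width": finger opening in m; "gripper_force": force on a finger pad.
Only numpy, scipy, OpenCV 4.12 (cv2) and the standard library are available. Lean on these libraries where they do the work, as an engineer would, in place of code of your own. Each camera call takes 0.05 s, during which the arm holds its last target. There are 200 camera calls.

## Working session

There is one attempt and no reset: what is moved stays moved. The work goes in short steps, Python scripts to look and compute and a tool call to move; the robot and the scene stay as the last step left them, time stands still between calls to the robot, and variables do not carry over. Pictures are saved under pics/ and viewed, at most 10 in all, crops included, and the job is handed in when it is done.

Besides the shell and the picture viewer there is one more tool, called after ">>>" in YAML: its name, and indented under it one key for each argument. move_arm: Moves the arm, as the interface text tells. Its arguments: {"type":"object","properties":{"plan":{"type":"array"},"squeeze":{"type":"number"}},"required":["plan"]}

```bash
mkdir -p pics; ls
python3 - <<'E'
from rig import env
import cv2,numpy as np
s=env.observe();print(s['time_s'],s['position'],s['tool_rot'],s['grip_width'])
ims=[]
for n in("scene","top"):
    p=env.get_image(n);cv2.imwrite(f"pics/{n}0.png",p['color'][:,:,::-1])
    print(n,p['fov_y'],p['cx'],p['cy'],p['distortion'],np.round(p['R'],3).tolist(),p['t'])
    for t in["case","rocker","dot_a","brass_block","steel_block","parallel_1"]:
        for f in(env.outline_of,env.tip_of):
            try:
                print(t,f.__name__,[(round(d['conf'],2),np.round(d.get('bbox',d.get('pixel')),1).tolist()) for d in f(t,p)][:5])
            except Exception as e: print(t,e)
E
```

```text
pics
0.0 [ 0.211496   -0.50738771  0.23069653] [[ 9.23069063e-01  3.84634147e-01 -2.79886052e-04]
 [ 3.84634125e-01 -9.23067940e-01  1.47258632e-03]
 [ 3.08053143e-04 -1.46695260e-03 -9.99998877e-01]] 0.08531854383652754
scene 53.073159966956084 279.5857122011792 206.86553759057142 [-0.06566241  0.          0.          0.          0.        ] [[-0.65, -0.76, 0.016], [-0.56, 0.465, -0.685], [0.514, -0.454, -0.728]] [0.42139127 0.294502   0.71216897]
case call [(0.82, [207.0, 272.3, 88.6, 83.4])]
case call [(0.77, [208.9, 276.4])]
rocker call [(0.75, [209.3, 270.9, 87.5, 86.9])]
rocker call [(0.96, [207.1, 265.3])]
dot_a call [(0.78, [208.9, 274.0, 89.1, 82.8])]
dot_a call [(0.81, [179.8, 261.7]), (0.58, [204.6, 239.2]), (0.23, [212.1, 218.7])]
brass_block call [(0.77, [236.6, 328.0, 35.8, 18.4]), (0.63, [197.3, 272.7, 35.8, 31.4]), (0.57, [286.9, 239.9, 36.6, 48.2])]
brass_block call [(0.8, [239.2, 329.9]), (0.78, [196.6, 274.3])]
steel_block call [(0.63, [222.9, 255.5, 36.2, 37.4])]
steel_block call [(0.61, [222.2, 261.0])]
parallel_1 call [(0.77, [327.4, 192.0, 22.4, 28.8]), (0.69, 
[... 478 characters left out ...]
cker call [(0.7, [183.7, 223.1]), (0.31, [427.9, 228.9])]
dot_a call [(0.78, [187.1, 221.9, 68.0, 59.6])]
dot_a call [(0.89, [166.3, 199.1]), (0.64, [196.8, 199.8])]
brass_block call [(0.9, [268.1, 238.1, 36.1, 54.1]), (0.71, [176.9, 282.9, 28.3, 26.8]), (0.62, [169.7, 225.9, 16.3, 34.1])]
brass_block call [(0.88, [270.8, 238.9]), (0.82, [175.0, 282.5]), (0.72, [173.7, 225.9])]
steel_block call [(0.61, [200.2, 219.9, 23.2, 40.0]), (0.26, [312.8, 140.8, 8.1, 17.5])]
steel_block call [(0.66, [200.8, 217.4])]
parallel_1 call [(0.77, [351.3, 235.1, 39.2, 16.8]), (0.56, [343.5, 214.5, 33.3, 17.2]), (0.5, [434.1, 232.6, 32.9, 29.9])]
parallel_1 call [(0.77, [349.2, 234.0]), (0.74, [344.2, 213.1])]
```

Run:
```python
import cv2
a=cv2.imread('pics/top0.png');b=cv2.imread('pics/scene0.png')
cv2.imwrite('pics/t1.png',cv2.resize(a[90:360,100:460],None,fx=2.2,fy=2.2,interpolation=2))
cv2.imwrite('pics/s1.png',cv2.resize(b[120:390,100:460],None,fx=2.2,fy=2.2,interpolation=2))
```

```text
(no output)
```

View pics/t1.png

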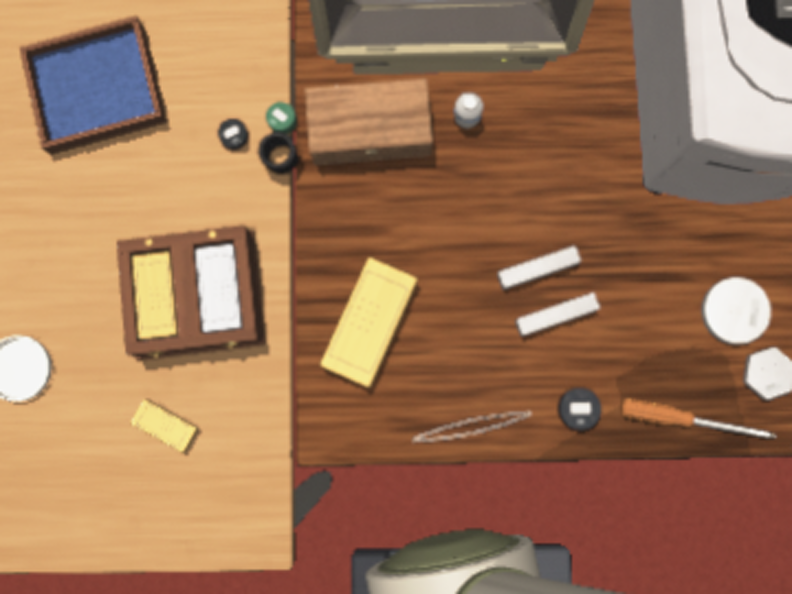

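View pics/s1.png

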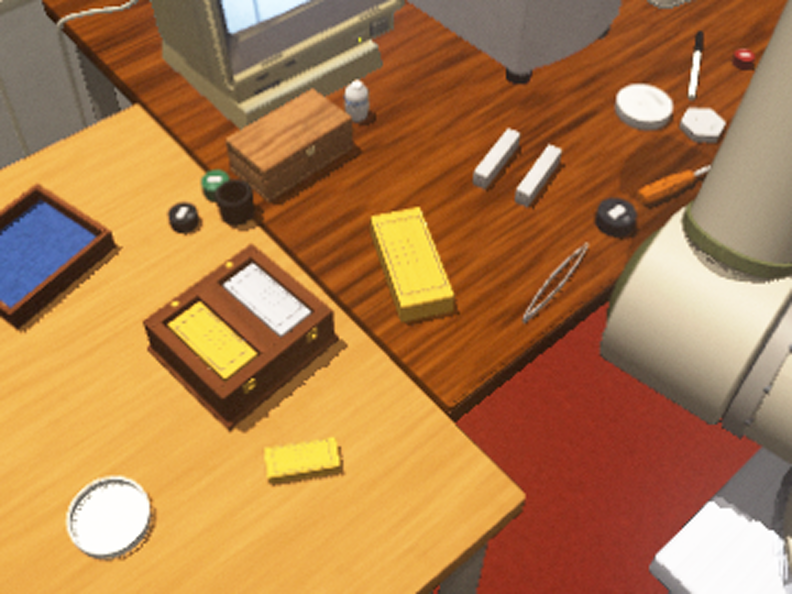

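The top view shows the case with the brass block in the left pocket (crop 155,295), which is dot_a's. The dots are at the far end, (149,242) and (212,234). The parallels are at crop (540,268) and (558,315). The larger and smaller brass look-alikes lie outside the case. Next I'll triangulate.

```bash
cat > h.py <<'E'
import cv2,numpy as np
def ray(p,uv):
    f=p['color'].shape[0]/2/np.tan(np.radians(p['fov_y']/2))
    K=np.array([[f,0,p['cx']],[0,f,p['cy']],[0,0,1.]])
    n=cv2.undistortPoints(np.array([[uv]],float),K,np.array(p['distortion']))[0,0]
    R=np.array(p['R']);d=R.T@np.array([n[0],n[1],1]);return -R.T@np.array(p['t']),d/np.linalg.norm(d)
def tri(obs):
    A=np.zeros((3,3));b=np.zeros(3);L=[]
    for p,uv in obs:
        c,d=ray(p,uv);M=np.eye(3)-np.outer(d,d);A+=M;b+=M@c;L.append((c,M))
    X=np.linalg.solve(A,b);return X,[np.linalg.norm(M@(X-c))*1e3 for c,M in L]
def onz(p,uv,z):
    c,d=ray(p,uv);return c+d*(z-c[2])/d[2]
def proj(p,X):
    f=p['color'].shape[0]/2/np.tan(np.radians(p['fov_y']/2))
    K=np.array([[f,0,p['cx']],[0,f,p['cy']],[0,0,1.]])
    return cv2.projectPoints(np.atleast_2d(np.array(X,float)),cv2.Rodrigues(np.array(p['R']))[0],np.array(p['t'],float),K,np.array(p['distortion'],float))[0][:,0]
def corners(m):
    m=m.astype(np.uint8);c=max(cv2.findContours(m,0,1)[0],key=cv2.contourArea);return cv2.boxPoints(cv2.minAreaRect(c))
E
python3 - <<'E'
from rig import env
from h import *
s=env.get_image('scene');t=env.get_image('top')
np.set_printoptions(precision=4,suppress=True)
for n,a,b in[('dot_a',(179.8,261.7),(166.9,199.5)),('dot_b',(204.6,239.2),(196.6,197.5)),('rocker',(207.1,265.3),(183.7,223.1)),('rock2',(207.1,265.3),(185,223)),
 ('brass',(196.6,274.3),(173.7,225.9)),('steel',(222.2,261),(200.8,217.4)),('case',(208.9,276.4),(186.9,227.6)),
 ('pR',(346.2,202.1),(349.2,234)),('pL',(323.4,195.8),(344.2,213.1)),('pRb',(343.8,198.4),(353.5,233.1)),('pLb',(327,192),(345,211.8))]:
    X,r=tri([(s,a),(t,b)]);print(n,X,np.round(r,1))
# desk heights via specimens
for n in['specimen_1','specimen_2','loupe','objective_40','test_block_700','specimen_4']:
    a=env.tip_of(n,s);b=env.tip_of(n,t)
    for x in a[:3]:
        for y in b[:3]:
            X,r=tri([(s,x['pixel']),(t,y['pixel'])])
            if max(r)<6: print(n,X,np.round(r,1),round(x['conf'],2),round(y['conf'],2))
E
```

```text
dot_a [0.5668 0.3332 0.0355] [2.7 2.7]
dot_b [0.5689 0.2678 0.0513] [0.1 0.1]
rocker [0.5166 0.2969 0.0436] [0.9 0.9]
rock2 [0.5178 0.2955 0.0408] [1.8 1.8]
brass [0.5133 0.3212 0.0386] [3.3 3.3]
steel [0.5278 0.2622 0.0174] [4.2 4.2]
case [0.5116 0.2984 0.0122] [2.5 2.5]
pR [ 0.4853 -0.0592  0.0101] [4.5 4.5]
pL [ 0.5387 -0.0483 -0.0048] [2.1 2.1]
pRb [ 0.4912 -0.0648  0.013 ] [1. 1.]
pLb [ 0.5364 -0.0506  0.0092] [1.9 1.9]
specimen_1 [ 0.7101  0.2086 -0.0157] [2.1 2.1] 0.69 0.47
specimen_1 [0.6812 0.2562 0.0033] [2.5 2.5] 0.66 0.73
specimen_1 [ 0.3971 -0.0831 -0.0028] [2.5 2.5] 0.58 0.6
specimen_2 [ 0.7101  0.2086 -0.0157] [2.1 2.1] 0.69 0.47
specimen_2 [0.6812 0.2562 0.0033] [2.5 2.5] 0.66 0.73
specimen_2 [ 0.3971 -0.0831 -0.0028] [2.5 2.5] 0.58 0.6
loupe [ 0.6638  0.2071 -0.0144] [1.4 1.4] 0.51 0.71
objective_40 [ 0.7043  0.0136 -0.0102] [0.7 0.7] 0.44 0.67
test_block_700 [ 0.4849 -0.2335  0.0125] [0.7 0.7] 0.91 0.55
specimen_4 [ 0.7101  0.2086 -0.0157] [2.1 2.1] 0.69 0.47
specimen_4 [0.6812 0.2562 0.0033] [2.5 2.5] 0.66 0.73
specimen_4 [ 0.3971 -0.0831 -0.0028] [2.5 2.5] 0.58 0.6
```

>>> move_arm:
  plan:
    - [0,0,0,16.8,-18.4,-1.4,-1]
    - [0,0,0,16.8,-18.4,-1.4,-1]
    - [0,0,0,16.8,-18.4,-1.4,-1]
    - [0,0,0,16.8,-18.4,-1.4,-1]
    - [0,0,0,16.8,-18.4,-1.4,-1]

```text
time_s: 2.5
position: [0.2961, -0.2713, 0.2455]
tool_rot: [[0.923, 0.384, 0.0], [0.384, -0.923, -0.0], [0.0, 0.0, -1.0]]
ft_force: [0.4, 0.2, 0.8]
grip_width: 0.0123
gripper_force: 0.0
```

>>> move_arm:
  plan:
    - [0,0,0,16.8,-18.4,-1.4,-1]
    - [0,0,0,16.8,-18.4,-1.4,-1]
    - [0,0,0,16.8,-18.4,-1.4,-1]
    - [0,0,0,16.8,-18.4,-1.4,-1]
    - [0,0,0,16.8,-18.4,-1.4,-1]

```text
time_s: 3.0
position: [0.3804, -0.0367, 0.2598]
tool_rot: [[0.923, 0.384, 0.001], [0.384, -0.923, -0.0], [0.001, 0.001, -1.0]]
ft_force: [0.7, -0.4, -1.3]
grip_width: -0.0
gripper_force: 0.0
```

>>> move_arm:
  plan:
    - [0,0,0,16.8,-18.4,-1.4,-1]
    - [0,0,0,16.8,-18.4,-1.4,-1]
    - [0,0,0,16.8,-18.4,-1.4,-1]
    - [0,0,0,16.8,-18.4,-1.4,-1]
    - [0,0,0,16.8,-18.4,-1.4,-1]

```text
time_s: 3.5
position: [0.4647, 0.1981, 0.2736]
tool_rot: [[0.923, 0.385, 0.0], [0.385, -0.923, -0.0], [0.0, 0.0, -1.0]]
ft_force: [0.1, -0.4, -0.1]
grip_width: 0.0004
gripper_force: 0.0
```

>>> move_arm:
  plan:
    - [0,0,8,7.4,-8.1,-0.8,-1]
    - [0,0,16,7.4,-8.1,-0.8,-1]
    - [0,0,16,7.4,-8.1,-0.8,-1]
    - [0,0,16,7.4,-8.1,-0.8,-1]

```text
time_s: 3.9
position: [0.5016, 0.3001, 0.2806]
tool_rot: [[0.993, 0.119, -0.001], [0.119, -0.993, -0.0], [-0.001, 0.0, -1.0]]
ft_force: [-0.3, -0.3, 0.6]
grip_width: -0.0001
gripper_force: 0.0
```

Run:
```python
from rig import env
from h import *
np.set_printoptions(precision=4,suppress=True)
o=env.observe();print(o['time_s'],o['q'],o['position'],o['tool_rot'])
p=env.get_image('wrist');cv2.imwrite('pics/w1.png',p['color'][:,:,::-1])
print(-np.array(p['R']).T@p['t'],np.array(p['R']),p['fov_y'],p['distortion'])
for t in["case","rocker","dot_a","brass_block","steel_block"]:
    for f in(env.outline_of,env.tip_of):
        print(t,[(round(d['conf'],2),np.round(d.get('bbox',d.get('pixel')),1).tolist()) for d in f(t,p)][:4])
```

```text
3.9 [ 19.2955  23.8105  63.0062  -0.0051  93.2329 102.4713] [0.5016 0.3001 0.2806] [[ 0.9929  0.1188 -0.0008]
 [ 0.1188 -0.9929 -0.0004]
 [-0.0008  0.0003 -1.    ]]
[0.584  0.3108 0.4237] [[ 0.1188 -0.9929 -0.0003]
 [-0.9377 -0.1123  0.3287]
 [-0.3264 -0.0387 -0.9444]] 69.5112848395512 [-0.0191  0.      0.      0.      0.    ]
case [(0.85, [291.4, 160.8, 105.7, 97.1])]
case [(0.97, [291.6, 158.2])]
rocker [(0.66, [291.9, 161.3, 100.9, 90.0])]
rocker [(0.8, [290.3, 161.7])]
dot_a [(0.73, [291.3, 160.6, 107.4, 97.8])]
dot_a [(0.97, [309.7, 123.0]), (0.58, [264.2, 121.8])]
brass_block [(0.89, [261.1, 241.6, 42.4, 36.0]), (0.61, [411.4, 194.7, 81.1, 87.0]), (0.59, [263.6, 162.8, 30.0, 68.3]), (0.18, [518.7, 265.6, 34.1, 30.5])]
brass_block [(0.96, [404.0, 194.1]), (0.86, [259.3, 236.9]), (0.69, [264.7, 161.3])]
steel_block []
steel_block [(0.66, [308.3, 161.1]), (0.65, [528.1, 173.2])]
```

View pics/w1.png

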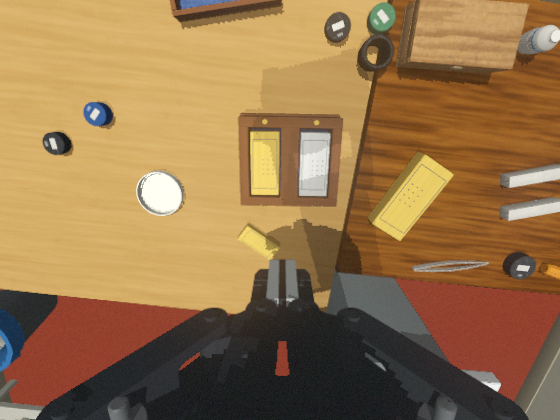

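The wrist view shows the case at (291,160), dots at (264,122) and (317,123), brass block at (264,163) and shut fingertips at (282,290). I'll drop down for a closer second view.

>>> move_arm:
  plan:
    - [0,0,0,0,0,12,-1]
    - [0,0,0,0,0,12,-1]
    - [0,0,0,0,0,12,-1]
    - [0,0,0,0,0,12,-1]

```text
time_s: 4.85
position: [0.5003, 0.2984, 0.1584]
tool_rot: [[0.993, 0.115, -0.006], [0.115, -0.993, -0.002], [-0.006, 0.001, -1.0]]
ft_force: [-0.5, 0.1, 0.4]
grip_width: 0.0005
gripper_force: 0.0
```

```bash
cat > dots.py <<'E'
from h import *
def dots(p,gs):
    h=cv2.cvtColor(p['color'],cv2.COLOR_RGB2HSV);out=[]
    for g in gs:
        x,y=map(int,np.round(g));r=10
        w=h[y-r:y+r+1,x-r:x+r+1].astype(int)
        m=(w[...,2]>150)&(w[...,1]>90)
        n,l,st,c=cv2.connectedComponentsWithStats(m.astype(np.uint8))
        if n<2: out.append(None);continue
        k=1+np.argmin(np.hypot(*(c[1:]-r).T)); out.append((c[k]+[x-r,y-r],st[k,4]))
    return out
E
python3 - <<'E'
from rig import env
from dots import *
np.set_printoptions(precision=4,suppress=True)
o=env.observe();print(o['time_s'],o['position'])
p=env.get_image('wrist');cv2.imwrite('pics/w2.png',p['color'][:,:,::-1])
g=[d['pixel'] for d in env.tip_of('dot_a',p)];print(g)
D=dots(p,g[:2]);print(D)
for d in D:
  if d: print(onz(p,d[0],.046))
for t in["case","rocker","brass_block","steel_block"]:
    for d in env.tip_of(t,p): print(t,round(d['conf'],2),d['pixel'])
for t in["case","brass_block","steel_block"]:
    for d in env.outline_of(t,p): print(t,round(d['conf'],2),d['bbox'],'\n',np.array([onz(p,c,.046 if t=='case' else .045)[:2] for c in corners(d['mask'])]))
E
```

```text
4.85 [0.5003 0.2984 0.1584]
[[326.5, 126.8], [253.4, 124.9]]
[(array([330.0755, 126.3774]), np.int32(53)), (array([253.6964, 125.375 ]), np.int32(56))]
[0.572 0.268 0.046]
[0.5656 0.3298 0.046 ]
case 0.88 [289.5, 172.9]
rocker 0.9 [291.5, 182.3]
brass_block 0.91 [255.8, 180.6]
brass_block 0.78 [252.6, 279.9]
brass_block 0.62 [448.1, 222.8]
steel_block 0.86 [322.8, 183.3]
case 0.79 [294.0, 179.4, 154.8, 138.2] 
 [[0.4546 0.3565]
 [0.5724 0.3616]
 [0.5867 0.2388]
 [0.471  0.2141]]
brass_block 0.91 [253.4, 184.0, 44.8, 94.4] 
 [[0.5535 0.346 ]
 [0.5575 0.3115]
 [0.4766 0.3028]
 [0.4722 0.341 ]]
brass_block 0.87 [459.2, 225.9, 122.2, 117.6] 
 [[0.4629 0.1882]
 [0.56   0.1432]
 [0.5314 0.0884]
 [0.4255 0.1294]]
brass_block 0.83 [238.4, 279.6, 30.4, 37.8] 
 [[0.4152 0.3512]
 [0.4409 0.3384]
 [0.4234 0.3097]
 [0.3965 0.3219]]
steel_block 0.7 [326.0, 186.4, 49.7, 93.3] 
 [[0.4786 0.2785]
 [0.5601 0.2865]
 [0.5629 0.25  ]
 [0.4814 0.238 ]]
```

View pics/w2.png

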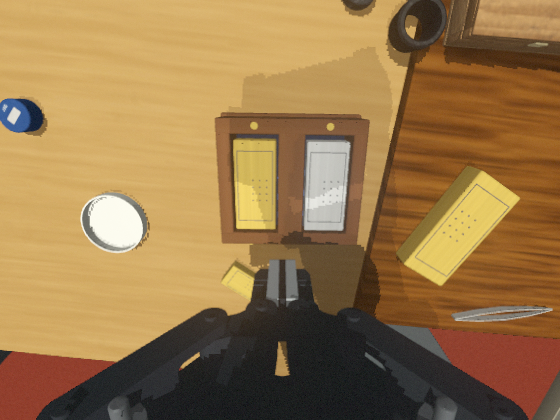

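The close view shows both blocks flat in the pockets, brass at (255,184), with dots at (254,125) and (330,126). The dot spacing fits z = 46 mm. I'll move above the press point.

>>> move_arm:
  plan:
    - [0,0,0.7,4.5,-2.3,0,-1]
    - [0,0,0.7,4.5,-2.3,4,-1]
    - [0,0,0.7,4.5,-2.3,8.2,-1]
    - [0,0,0.7,4.5,-2.3,8.2,-1]
    - [0,0,0.7,4.5,-2.3,8.2,-1]

```text
time_s: 5.8
position: [0.5439, 0.3271, 0.0803]
tool_rot: [[0.995, 0.103, 0.0], [0.103, -0.995, 0.0], [0.0, 0.0, -1.0]]
ft_force: [0.9, -0.0, 0.5]
grip_width: -0.0003
gripper_force: 0.0
```

>>> move_arm:
  plan:
    - [0,0,0,0,0,0,-1]

```text
time_s: 5.9
position: [0.5447, 0.3274, 0.082]
tool_rot: [[0.995, 0.103, 0.004], [0.103, -0.995, 0.001], [0.004, -0.001, -1.0]]
ft_force: [0.1, -0.4, 0.1]
grip_width: 0.0004
gripper_force: 0.0
```

>>> move_arm:
  plan:
    - [0,0,0,-0.1,0,1.7,-1]
    - [0,0,0,-0.1,0,3.2,-1]
    - [0,0,0,-0.1,0,3.7,-1]
    - [0,0,0,-0.1,0,3.9,-1]
    - [0,0,0,-0.1,0,4.1,-1]

```text
time_s: 6.4
position: [0.5433, 0.3271, 0.0397]
tool_rot: [[0.995, 0.103, 0.002], [0.103, -0.995, 0.001], [0.002, -0.001, -1.0]]
ft_force: [-0.5, 0.3, 0.3]
grip_width: 0.0002
gripper_force: 0.0
```

>>> move_arm:
  plan:
    - [0,0,0,0,0,0.2,-1]
    - [0,0,0,0,0,0.3,-1]
    - [0,0,0,0,0,0.4,-1]

```text
time_s: 6.7
position: [0.5442, 0.3274, 0.0373]
tool_rot: [[0.995, 0.103, 0.005], [0.103, -0.995, 0.002], [0.005, -0.001, -1.0]]
ft_force: [-1.7, -0.8, 18.5]
grip_width: 0.0
gripper_force: 7.6
```

>>> move_arm:
  plan:
    - [0,0,0,0,0,-3,-1]
    - [0,0,0,-2,0,-7,-0.1]
    - [0,0,0,-5,1,-11,-0.1]
    - [0,0,0,-5,1,-11,-0.1]
    - [0,0,0,-5,1,-11,-0.1]

```text
time_s: 7.2
position: [0.494, 0.3119, 0.1457]
tool_rot: [[0.995, 0.103, 0.002], [0.103, -0.995, 0.001], [0.003, -0.001, -1.0]]
ft_force: [-0.6, -0.1, -0.6]
grip_width: 0.0382
gripper_force: 0.0
```

Run:
```python
from rig import env
from dots import *
np.set_printoptions(precision=4,suppress=True)
o=env.observe();print(o['time_s'],o['position'],o['grip_width'])
p=env.get_image('wrist');cv2.imwrite('pics/w3.png',p['color'][:,:,::-1])
for n in('scene',):
    s=env.get_image(n);cv2.imwrite('pics/s3.png',cv2.resize(s['color'][200:330,140:300,::-1],None,fx=3,fy=3))
a=cv2.imread('pics/s3.png');b=p['color'][:,:,::-1]
cv2.imwrite('pics/c3.png',np.hstack([cv2.resize(b[80:280,180:400],(429,390)),a[:,:371]]))
g=[d['pixel'] for d in env.tip_of('dot_a',p)]
for d in dots(p,g[:2]):
  if d: print(onz(p,d[0],.046))
for d in env.outline_of('brass_block',p): print(round(d['conf'],2),d['bbox'],corners(d['mask']).tolist())
```

```text
7.2 [0.494  0.3119 0.1457] 0.038241329120712174
[0.5657 0.3298 0.046 ]
[0.572 0.268 0.046]
0.8 [270.2, 288.6, 44.4, 53.8] [[232.23281860351562, 287.2393493652344], [247.44918823242188, 262.6590270996094], [295.6459045410156, 292.4950866699219], [280.4295349121094, 317.0754089355469]]
0.59 [271.1, 177.4, 47.1, 98.7] [[247.33944702148438, 224.95709228515625], [248.86557006835938, 130.3365478515625], [292.4832458496094, 131.04006958007812], [290.9571228027344, 225.66061401367188]]
0.59 [309.6, 179.1, 168.5, 140.1] [[228.0, 108.0], [391.0, 108.0], [391.0, 248.0], [228.0, 248.0]]
0.55 [481.9, 225.6, 128.4, 125.5] [[411.9066162109375, 255.14202880859375], [496.6129455566406, 152.99612426757812], [547.3824462890625, 195.09762573242188], [462.6761169433594, 297.2435302734375]]
```

View pics/c3.png

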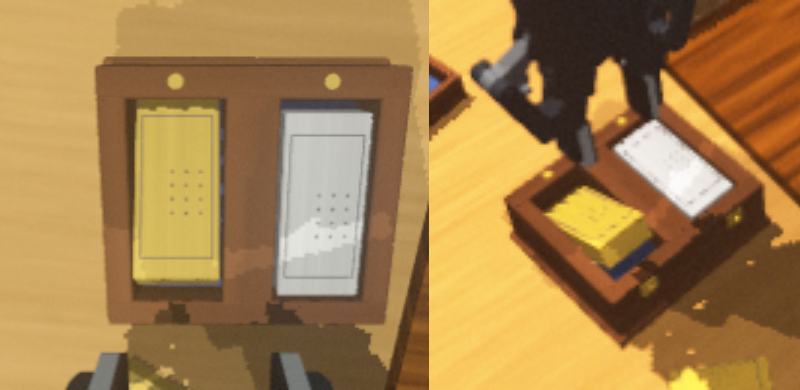

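The block has tipped and stays up, with the steel block flat. I'll compute its lateral position and top edge.

Run:
```python
from rig import env
from dots import *
np.set_printoptions(precision=4,suppress=True)
p=env.get_image('wrist');print(env.observe()['position'])
O=np.array([.5171,.2935]);u=np.array([.9947,.103]);v=np.array([-.103,.9947])
def cs(px,z): d=onz(p,px,z)[:2]-O;return np.array([d@u,d@v])*1e3
h=cv2.cvtColor(p['color'],cv2.COLOR_RGB2HSV)
m=((h[...,1]>120)&(h[...,2]>120)&(h[...,0]>18)&(h[...,0]<32)).astype(np.uint8)
for r in range(205,232,3): 
    c=np.where(m[r,240:310])[0]+240; print(r,c.min() if len(c) else None,c.max() if len(c) else None,len(c), p['color'][r,270])
print('edge',[cs((270,r),.062) for r in(220,225,230)])
for r,z in((220,.061),(200,.056),(180,.051)):
    c=np.where(m[r,240:300])[0]+240; print(cs((c.min(),r),z),cs((c.max(),r),z))
```

```text
[0.4941 0.3117 0.143 ]
205 247 291 43 [216 189  94]
208 247 291 44 [216 188  93]
211 247 292 43 [216 189  92]
214 247 292 46 [216 190  95]
217 247 292 46 [217 190  96]
220 247 292 46 [216 190  95]
223 247 291 45 [195 170  83]
226 None None 0 [114 100  71]
229 None None 0 [82 59 31]
edge [array([-22.552 ,  30.7525]), array([-26.8035,  30.8082]), array([-31.1055,  30.8647])]
[-22.9302  49.0706] [-22.9322  13.3192]
[-7.8558 48.2462] [-7.8615 14.1195]
[ 7.1893 48.2223] [ 7.18  14.124]
```

>>> move_arm:
  plan:
    - [0,0,0,0.7,-1.1,0,0.05]
    - [0,0,0,0.7,-1.1,3.5,0.05]
    - [0,0,0,0.7,-1.1,6.8,0.05]
    - [0,0,0,0.7,-1.1,6.8,0.05]
    - [0,0,0,0.7,-1.1,6.8,0.05]
  squeeze: 30

```text
time_s: 7.95
position: [0.5001, 0.3235, 0.0763]
tool_rot: [[0.995, 0.103, -0.001], [0.103, -0.995, -0.0], [-0.001, 0.0, -1.0]]
ft_force: [-0.4, 0.6, 1.0]
grip_width: 0.045
gripper_force: 0.0
```

>>> move_arm:
  plan:
    - [0,0,0,0,0,0,0.05]

```text
time_s: 8.05
position: [0.5008, 0.3238, 0.0779]
tool_rot: [[0.995, 0.103, 0.002], [0.103, -0.995, 0.001], [0.003, -0.001, -1.0]]
ft_force: [-0.3, 0.8, 0.5]
grip_width: 0.0447
gripper_force: 0.0
```

>>> move_arm:
  plan:
    - [0,0,0,0,0,1.5,0.05]
    - [0,0,0,0,0,2.5,0.05]
    - [0,0,0,0,0,2.9,0.05]
    - [0,0,0,0,0,3.1,0.05]
    - [0,0,0,0,0,3.1,0.05]

```text
time_s: 8.55
position: [0.5, 0.3235, 0.0456]
tool_rot: [[0.995, 0.103, 0.0], [0.103, -0.995, 0.0], [0.0, -0.0, -1.0]]
ft_force: [-0.4, 0.5, -0.8]
grip_width: 0.0446
gripper_force: 0.0
```

>>> move_arm:
  plan:
    - [0,0,0,0,0,0.1,0.05]
    - [0,0,0,0,0,0.1,0.05]

```text
time_s: 8.75
position: [0.4999, 0.3235, 0.0446]
tool_rot: [[0.995, 0.103, 0.0], [0.103, -0.995, 0.0], [0.0, -0.0, -1.0]]
ft_force: [-0.4, 0.6, -0.3]
grip_width: 0.0447
gripper_force: 0.0
```

>>> move_arm:
  plan:
    - [0,0,0,0,0,0,-0.3]
    - [0,0,0,0,0,0,-0.3]
    - [0,0,0,0,0,0,-0.3]
    - [0,0,0,0,0,0,-0.3]
    - [0,0,0,0,0,0,-0.3]
  squeeze: 100

```text
time_s: 9.25
position: [0.5001, 0.3236, 0.0456]
tool_rot: [[0.995, 0.103, 0.002], [0.103, -0.995, 0.001], [0.002, -0.0, -1.0]]
ft_force: [-1.7, -1.3, 8.0]
grip_width: 0.033
gripper_force: 101.1
```

>>> move_arm:
  plan:
    - [0,0,0,0,0,-0.3,-0.3]
    - [0,0,0,0,0,-0.6,-0.3]
    - [0,0,0,0,0,-1,-0.3]
    - [0,0,0,0,0,-1.5,-0.3]
    - [0,0,0,0,0,-2,-0.3]

```text
time_s: 9.75
position: [0.4997, 0.3234, 0.0646]
tool_rot: [[0.995, 0.103, -0.0], [0.103, -0.995, -0.0], [-0.0, 0.0, -1.0]]
ft_force: [-0.5, 0.1, -4.1]
grip_width: 0.0331
gripper_force: 99.7
```

>>> move_arm:
  plan:
    - [0,0,0,0,0,-4,-0.3]
    - [0,0,0,0,0,-8,-0.3]
    - [0,0,0,0,0,-12,-0.3]
    - [0,0,0,0,0,-14,-0.3]
    - [0,0,0,0,0,-14,-0.3]

```text
time_s: 10.25
position: [0.5007, 0.3238, 0.2077]
tool_rot: [[0.995, 0.103, 0.006], [0.103, -0.995, 0.002], [0.006, -0.002, -1.0]]
ft_force: [0.2, -0.3, -4.0]
grip_width: 0.0331
gripper_force: 101.5
```

>>> move_arm:
  plan:
    - [0,0,0,-0.4,4,0,-0.3]
    - [0,0,0,-0.8,8,0,-0.3]
    - [0,0,0,-1.2,12,0,-0.3]
    - [0,0,0,-1.7,16.5,0,-0.3]
    - [0,0,0,-2.1,20.5,0,-0.3]

```text
time_s: 10.75
position: [0.499, 0.1155, 0.2027]
tool_rot: [[0.995, 0.103, -0.003], [0.103, -0.995, -0.0], [-0.003, -0.0, -1.0]]
ft_force: [0.9, -0.8, -4.4]
grip_width: 0.0329
gripper_force: 101.6
```

>>> move_arm:
  plan:
    - [0,0,-4,-0.4,4,0,-0.3]
    - [0,0,-8,-0.8,8,0,-0.3]
    - [0,0,-12,-1.2,12,0,-0.3]
    - [0,0,-12,-1.7,16.5,0,-0.3]
    - [0,0,-12,-1.7,16.5,0,-0.3]

```text
time_s: 11.25
position: [0.4996, -0.053, 0.2027]
tool_rot: [[0.953, 0.303, -0.002], [0.303, -0.953, -0.001], [-0.003, 0.0, -1.0]]
ft_force: [0.0, 0.9, -3.5]
grip_width: 0.033
gripper_force: 101.9
```

Run:
```python
from rig import env
from h import *
np.set_printoptions(precision=4,suppress=True)
o=env.observe();print(o['time_s'],o['q'],o['position'],o['ft_force'],o['grip_width'])
p=env.get_image('wrist');s=env.get_image('scene')
cv2.imwrite('pics/s4.png',s['color'][:,:,::-1])
cv2.imwrite('pics/c4.png',np.hstack([cv2.resize(p['color'][:,:,::-1],(480,360)),cv2.resize(s['color'][80:330,230:450,::-1],(317,360))]))
for t in["parallel_1","brass_block"]:
    for n,q in(('w',p),('s',s)):
        print(t,n,[(round(d['conf'],2),np.round(d['pixel'],1).tolist()) for d in env.tip_of(t,q)],
          [(round(d['conf'],2),np.round(corners(d['mask']),1).tolist()) for d in env.outline_of(t,q)])
```

```text
11.25 [-19.5299  18.5054  84.4909  -0.096   77.1192  52.8817] [ 0.4996 -0.053   0.2027] [ 0.0092  0.926  -3.4963] 0.033048696475443284
parallel_1 w [(0.6, [288.1, 151.2])] [(0.68, [[317.0, 187.0], [327.0, 187.0], [327.0, 204.0], [317.0, 204.0]]), (0.57, [[253.60000610351562, 157.6999969482422], [254.1999969482422, 141.60000610351562], [328.3999938964844, 144.10000610351562], [327.79998779296875, 160.3000030517578]])]
parallel_1 s [(0.56, [326.8, 196.1]), (0.48, [345.1, 200.9])] [(0.73, [[311.5, 200.10000610351562], [331.29998779296875, 176.6999969482422], [338.8999938964844, 183.1999969482422], [319.20001220703125, 206.5]]), (0.53, [[330.79998779296875, 210.10000610351562], [346.79998779296875, 183.3000030517578], [356.1000061035156, 188.89999389648438], [340.0, 215.60000610351562]])]
brass_block w [(0.7, [282.9, 230.0])] [(0.91, [[245.10000610351562, 308.0], [247.6999969482422, 154.3000030517578], [317.70001220703125, 155.5], [315.1000061035156, 309.20001220703125]]), (0.71, [[71.4000015258789, 173.10000610351562], [137.39999389648438, 86.80000305175781], [184.60000610351562, 122.9000015258789], [118.5999984741211, 209.1999969482422]])]
brass_block s [(0.96, [340.8, 137.1]), (0.9, [238.3, 331.7]), (0.74, [288.3, 245.0])] [(0.71, [[317.5, 130.5], [339.1000061035156, 127.4000015258789], [341.20001220703125, 142.39999389648438], [319.6000061035156, 145.5]]), (0.7, [[220.10000610351562, 322.1000061035156], [252.5, 318.1000061035156], [254.60000610351562, 334.70001220703125], [222.1999969482422, 338.70001220703125]]), (0.49, [[331.6000061035156, 208.8000030517578], [349.29998779296875, 184.0], [356.6000061035156, 189.3000030517578], [338.8999938964844, 214.10000610351562]])]
```

View pics/c4.png

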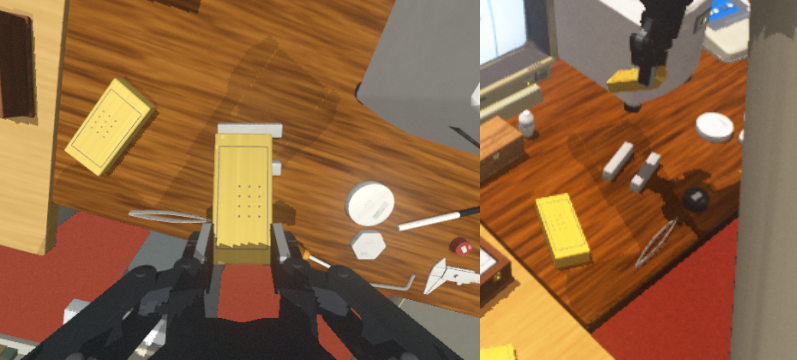

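The brass block is held, still pitched, with its far end at about (282,157) in full-resolution pixels. It hides the parallels, so I'll back off 9 cm to see both and measure the in-hand pitch.

>>> move_arm:
  plan:
    - [0,0,0,-4,0,0,-0.3]
    - [0,0,0,-9,0,0,-0.3]
    - [0,0,0,-9,0,0,-0.3]
    - [0,0,0,-9,0,0,-0.3]

```text
time_s: 12.15
position: [0.4142, -0.0763, 0.2048]
tool_rot: [[0.952, 0.307, 0.001], [0.307, -0.952, -0.0], [0.001, 0.001, -1.0]]
ft_force: [0.6, -0.6, -4.2]
grip_width: 0.0329
gripper_force: 102.0
```

Run:
```python
from rig import env
from h import *
import pickle
np.set_printoptions(precision=4,suppress=True)
p=env.get_image('wrist');o=env.observe();t=env.get_image('top');s=env.get_image('scene')
print(o['position'],o['tool_rot']);pickle.dump((p,t,s,o['position'],o['tool_rot']),open('v5.pkl','wb'))
c=p['color'][:,:,::-1]
cv2.imwrite('pics/c5.png',np.hstack([cv2.resize(c[60:180,190:390],(800,480),interpolation=2)]))
cv2.imwrite('pics/c5b.png',cv2.resize(c[140:330,220:350],(410,600),interpolation=2))
for n,q in(('w',p),('t',t),('s',s)):
  print(n,[(round(d['conf'],2),np.round(d['pixel'],1).tolist()) for d in env.tip_of('parallel_1',q)])
  for d in env.outline_of('parallel_1',q): 
    k=corners(d['mask']);print(n,round(d['conf'],2),k.round(1).tolist(),[onz(q,x,.02)[:2].round(4).tolist() for x in k])
g=cv2.cvtColor(p['color'],cv2.COLOR_RGB2HSV)
for r in range(146,322,6):
    m=np.where((g[r,:,1]>90)&(g[r,:,0]>18)&(g[r,:,0]<34)&(g[r,:,2]>90))[0];m=m[(m>225)&(m<345)]
    print(r,m.min() if len(m) else 0,m.max() if len(m) else 0,p['color'][r,282])
```

```text
[ 0.415  -0.0763  0.2048] [[ 0.9515  0.3075  0.0015]
 [ 0.3075 -0.9515 -0.0006]
 [ 0.0013  0.001  -1.    ]]
w [(0.93, [293.9, 115.5]), (0.69, [291.4, 64.9])]
w 0.93 [[255.0, 54.0], [336.0, 54.0], [336.0, 73.0], [255.0, 73.0]] [[0.5323, -0.0094], [0.5566, -0.0846], [0.5407, -0.0908], [0.5159, -0.0142]]
w 0.65 [[257.0, 107.0], [334.0, 107.0], [334.0, 123.0], [257.0, 123.0]] [[0.4858, -0.0252], [0.5101, -0.1004], [0.4953, -0.106], [0.4706, -0.0296]]
t [(0.79, [350.5, 232.9]), (0.64, [346.7, 214.3])]
t 0.85 [[333.79998779296875, 235.8000030517578], [368.8999938964844, 222.5], [372.0, 230.6999969482422], [336.8999938964844, 244.0]] [[0.4848, -0.0217], [0.512, -0.0984], [0.4941, -0.1043], [0.4671, -0.0277]]
t 0.75 [[325.20001220703125, 213.60000610351562], [360.0, 202.0], [362.70001220703125, 210.10000610351562], [327.8999938964844, 221.6999969482422]] [[0.5333, -0.0049], [0.5572, -0.0812], [0.5393, -0.0863], [0.5156, -0.0101]]
s [(0.64, [347.0, 204.1]), (0.63, [379.4, 223.2]), (0.53, [322.7, 194.7])]
s 0.73 [[332.20001220703125, 208.3000030517578], [349.3999938964844, 184.1999969482422], 
[... 216 characters left out ...]
 189  95]
164 251 317 [217 190  96]
170 250 317 [167 149 103]
176 250 317 [217 190  93]
182 250 317 [219 193  97]
188 250 317 [220 193  96]
194 250 317 [220 193  97]
200 249 317 [221 193  97]
206 249 317 [221 193  95]
212 249 317 [221 195  97]
218 249 317 [223 196 101]
224 249 317 [224 195  98]
230 248 317 [224 197  99]
236 248 317 [226 199 104]
242 248 317 [226 200 102]
248 248 316 [226 198 100]
254 248 316 [228 201 102]
260 247 317 [229 201 101]
266 249 315 [229 201 104]
272 249 315 [229 202 105]
278 249 315 [229 201 101]
284 249 315 [134 111  53]
290 249 315 [99 84 59]
296 249 315 [133 110  52]
302 249 315 [129 108  47]
308 253 314 [136  89  50]
314 0 0 [151  72  48]
320 0 0 [152  72  47]
```

View pics/c5.png

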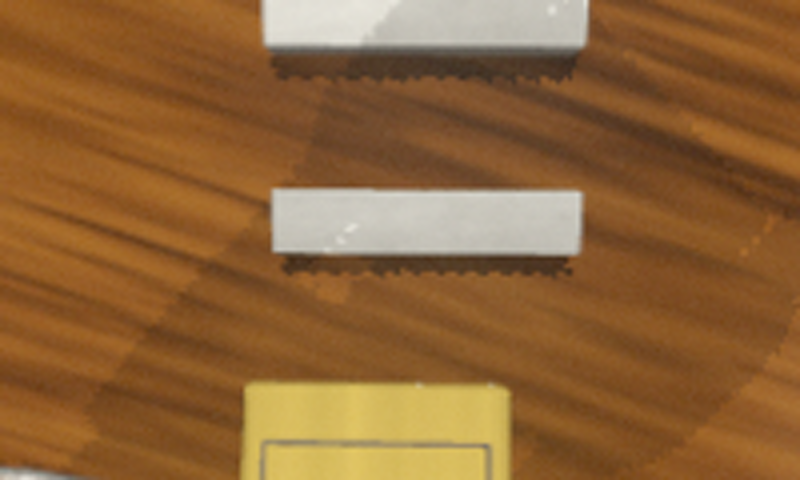

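View pics/c5b.png

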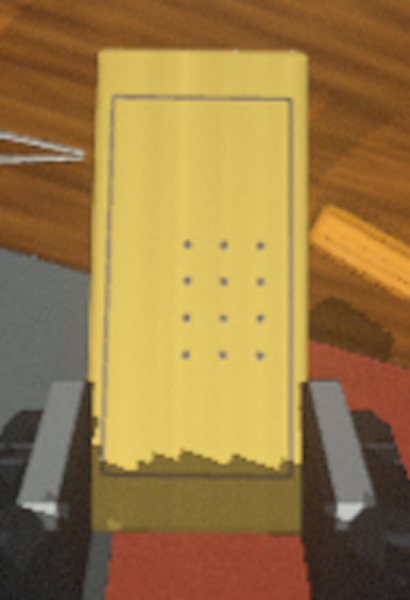

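Both parallels are clear: the near one spans cols 258–336, rows 107–123, and the far one's near edge is at row 71. They are parallel to the tool's y axis. The block top face runs from row 156 to row 308. I'll get its in-hand pose by PnP.

Run:
```python
from h import *
import pickle
np.set_printoptions(precision=4,suppress=True)
p,t,s,pos,T=pickle.load(open('v5.pkl','rb'));T=np.array(T)
f=210/np.tan(np.radians(p['fov_y']/2));K=np.array([[f,0,p['cx']],[0,f,p['cy']],[0,0,1.]])
im=np.array([[251,155.8],[317.8,156],[246.2,307.8],[316.8,307.8]])
from scipy.optimize import least_squares
R=np.array(p['R']);Rt=R@T; tt=R@pos+p['t']   # tool->cam
print('cam from tool',tt)
ob=np.array([[40,18,9],[40,-18,9],[-40,18,9],[-40,-18,9]])/1e3
def X(v):
    # block axes in tool frame: x fwd tilted by pitch (tip +x down=+tool z), y=-tool y, z=-tool z
    a=v[3];bx=np.array([np.cos(a),0,np.sin(a)]);bz=np.array([np.sin(a),0,-np.cos(a)]);by=np.cross(bz,bx)
    return v[:3]+ob@np.array([bx,by,bz])
def res(v):
    P=X(v)@Rt.T+tt
    q=cv2.projectPoints(P,np.zeros(3),np.zeros(3),K,np.array(p['distortion']))[0][:,0];return (q-im).ravel()
r=least_squares(res,[.02,0,0,.4]);print('centre in tool mm',r.x[:3]*1e3,'pitch',np.degrees(r.x[3]),r.fun)
for ang in(24,28,32):
    rr=least_squares(lambda v:res([*v,np.radians(ang)]),[.02,0,0]);print(ang,rr.x*1e3,rr.cost,rr.fun.round(1))
```

```text
cam from tool [0.0014 0.0309 0.1622]
centre in tool mm [17.6369 -0.8844 12.3244] pitch 25.680708831529415 [-1.4004  0.0578 -1.6959 -0.1869  1.6012  0.0674  1.3272  0.055 ]
24 [17.5545 -0.8781 12.4458] 4.72544198157942 [-1.6  0.  -1.5 -0.2  1.9  0.1  1.   0.1]
28 [17.8201 -0.8936 11.9858] 4.856334934759091 [-1.2  0.1 -2.  -0.1  1.1  0.   1.8  0. ]
32 [18.3197 -0.9107 10.9415] 6.7368876719488275 [-0.9  0.3 -2.4  0.   0.2 -0.1  2.6 -0.2]
```

>>> move_arm:
  plan:
    - [0,7,0,2,0.3,0,-0.3]
    - [0,14,0,4,0.7,1,-0.3]
    - [0,21,0,6,1,2,-0.3]
    - [0,27,0,7.8,1.3,4,-0.3]
    - [0,27,0,7.8,1.3,8,-0.3]

```text
time_s: 13.1
position: [0.494, -0.0657, 0.125]
tool_rot: [[0.845, 0.306, 0.438], [0.274, -0.952, 0.136], [0.458, 0.005, -0.889]]
ft_force: [0.8, -0.0, -4.7]
grip_width: 0.0332
gripper_force: 102.0
```

>>> move_arm:
  plan:
    - [0,0,0,0,0,0,-0.3]
    - [0,0,0,0,0,0,-0.3]

```text
time_s: 13.3
position: [0.493, -0.0646, 0.1248]
tool_rot: [[0.848, 0.308, 0.431], [0.274, -0.951, 0.14], [0.453, -0.001, -0.891]]
ft_force: [0.0, -1.3, -4.8]
grip_width: 0.0329
gripper_force: 102.1
```

Run:
```python
from rig import env
from h import *
np.set_printoptions(precision=4,suppress=True)
o=env.observe();T=np.array(o['tool_rot']);P=np.array(o['position']);print(o['time_s'],o['q'],P,T)
p=env.get_image('wrist');s=env.get_image('scene');t=env.get_image('top')
a=np.radians(27);bx=T@[np.cos(a),0,np.sin(a)];bz=T@[np.sin(a),0,-np.cos(a)];by=np.cross(bz,bx)
c=P+T@np.array([.0178,-.0009,.012]);print('centre',c,'bx',bx)
ob=np.array([[i,j,k] for i in(-40,40) for j in(-18,18) for k in(-9,9)])/1e3
W=c+ob@np.array([bx,by,bz])
ims=[]
for q,(x0,x1,y0,y1) in((s,(290,400,120,230)),(t,(310,420,160,270))):
    im=cv2.resize(q['color'][y0:y1,x0:x1,::-1],(400,400),interpolation=2)
    for u in proj(q,W): cv2.circle(im,(int((u[0]-x0+.5)*400/(x1-x0)),int((u[1]-y0+.5)*400/(y1-y0))),2,(255,0,255),-1)
    ims.append(im)
cv2.imwrite('pics/c6.png',np.hstack(ims))
```

```text
13.3 [-32.0758  16.742  109.4152  32.4035  40.4803  17.4944] [ 0.493  -0.0646  0.1248] [[ 0.8481  0.308   0.4311]
 [ 0.2742 -0.9514  0.1404]
 [ 0.4534 -0.0008 -0.8913]]
centre [ 0.513  -0.0572  0.1222] bx [ 0.9514  0.308  -0.0007]
```

View pics/c6.png

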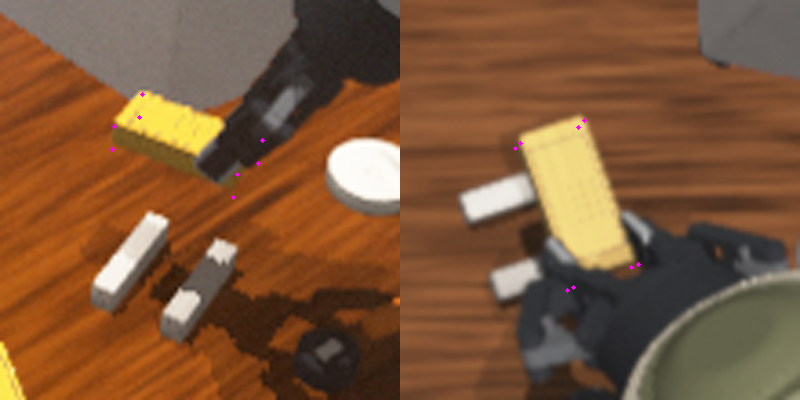

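The scene view (left half) shows the near end of the block partly hidden by the fingers. The far end agrees with the model. I'll check the pitch numerically from the silhouette's lower and upper edges.

Run:
```python
from rig import env
from h import *
np.set_printoptions(precision=1,suppress=True,linewidth=160)
o=env.observe();T=np.array(o['tool_rot']);P=np.array(o['position'])
s=env.get_image('scene');h=cv2.cvtColor(s['color'],cv2.COLOR_RGB2HSV).astype(int)
m=((h[...,0]>19)&(h[...,0]<35)&(h[...,1]>110)&(h[...,2]>50))
print('edges col,top,bottom')
for c in range(318,360,3):
    r=np.where(m[130:185,c])[0]+130
    print(c,r.min() if len(r) else 0,r.max() if len(r) else 0,len(r),[tuple(h[k,c]) for k in (r.max(),r.max()+1)] if len(r) else '')
ob=np.array([[i,j,k] for i in(-40,40) for j in(-18,18) for k in(-9,9)])/1e3
for A in(15,20,27):
    a=np.radians(A);bx=T@[np.cos(a),0,np.sin(a)];bz=T@[np.sin(a),0,-np.cos(a)];by=np.cross(bz,bx)
    c0=P+T@np.array([.0178,-.0009,.012]);q=proj(s,c0+ob@np.array([bx,by,bz]))
    hull=cv2.convexHull(q.astype(np.float32))[:,0]
    f=np.zeros((420,560),np.uint8);cv2.fillConvexPoly(f,np.round(hull).astype(int),1)
    print(A,[(c,int(np.where(f[:,c])[0].min()),int(np.where(f[:,c])[0].max())) for c in range(321,360,6) if f[:,c].any()])
```

```text
edges col,top,bottom
318 0 0 0 
321 0 0 0 
324 150 154 5 [(np.int64(20), np.int64(188), np.int64(221)), (np.int64(19), np.int64(174), np.int64(107))]
327 146 155 10 [(np.int64(21), np.int64(172), np.int64(207)), (np.int64(18), np.int64(181), np.int64(137))]
330 145 157 13 [(np.int64(20), np.int64(183), np.int64(156)), (np.int64(19), np.int64(174), np.int64(120))]
333 147 158 12 [(np.int64(20), np.int64(183), np.int64(188)), (np.int64(19), np.int64(176), np.int64(119))]
336 147 159 13 [(np.int64(21), np.int64(189), np.int64(205)), (np.int64(19), np.int64(182), np.int64(122))]
339 149 165 13 [(np.int64(20), np.int64(172), np.int64(114)), (np.int64(16), np.int64(188), np.int64(115))]
342 150 161 12 [(np.int64(21), np.int64(185), np.int64(227)), (np.int64(19), np.int64(179), np.int64(120))]
345 151 160 10 [(np.int64(23), np.int64(147), np.int64(244)), (np.int64(19), np.int64(106), np.int64(176))]
348 152 157 6 [(np.int64(23), np.int64(149), np.int64(242)), (np.int64(19), np.int64(104), np.int64(172))]
351 153 154 2 [(np.int64(22), np.int64(179), np.int64(232)), (np.int64(18), np.int64(137), np.int64(128))]
354 0 0 0 
357 0 0 0 
15 [(321, 154, 158), (327, 146, 161), (333, 144, 165), (339, 147, 168), (345, 151, 172), (351, 154, 175), (357, 158, 169)]
20 [(321, 154, 159), (327, 145, 162), (333, 145, 165), (339, 148, 168), (345, 151, 171), (351, 154, 174), (357, 157, 169)]
27 [(321, 154, 160), (327, 147, 163), (333, 146, 165), (339, 149, 167), (345, 151, 170), (351, 153, 172), (357, 155, 169)]
```

The edge slopes (0.38–0.39) match the 27° model, so the block is level. I'll descend straight down.

>>> move_arm:
  plan:
    - [0,0,0,-1.6,0,3.1,-0.3]
    - [0,0,0,-3,0,5.9,-0.3]
    - [0,0,0,-3.7,0,7.2,-0.3]
    - [0,0,0,-3.85,0,7.6,-0.3]
    - [0,0,0,-3.85,0,7.6,-0.3]

```text
time_s: 14.0
position: [0.4936, -0.0647, 0.0397]
tool_rot: [[0.847, 0.308, 0.433], [0.274, -0.951, 0.139], [0.455, 0.001, -0.891]]
ft_force: [0.0, 0.2, -2.4]
grip_width: 0.033
gripper_force: 102.0
```

>>> move_arm:
  plan:
    - [0,0,0,-0.1,0,0.2,-0.3]
    - [0,0,0,-0.2,0,0.4,-0.3]
    - [0,0,0,-0.2,0,0.4,-0.3]

```text
time_s: 14.3
position: [0.4932, -0.0646, 0.0351]
tool_rot: [[0.847, 0.308, 0.433], [0.274, -0.951, 0.139], [0.455, 0.001, -0.891]]
ft_force: [-0.5, -0.1, -4.4]
grip_width: 0.0332
gripper_force: 102.0
```

>>> move_arm:
  plan:
    - [0,0,0,-0.05,0,0.09,-0.3]
    - [0,0,0,-0.09,0,0.18,-0.3]
    - [0,0,0,-0.09,0,0.18,-0.3]

```text
time_s: 14.6
position: [0.493, -0.0645, 0.0326]
tool_rot: [[0.848, 0.308, 0.432], [0.274, -0.951, 0.14], [0.454, -0.0, -0.891]]
ft_force: [0.4, -0.5, -4.1]
grip_width: 0.0332
gripper_force: 102.0
```

>>> move_arm:
  plan:
    - [0,0,0,-0.05,0,0.09,-0.3]
    - [0,0,0,-0.05,0,0.09,-0.3]

```text
time_s: 14.8
position: [0.4929, -0.0645, 0.0315]
tool_rot: [[0.848, 0.308, 0.432], [0.274, -0.951, 0.14], [0.454, -0.0, -0.891]]
ft_force: [0.5, -0.6, -4.2]
grip_width: 0.0331
gripper_force: 102.0
```

>>> move_arm:
  plan:
    - [0,0,0,-0.05,0,0.09,-0.3]
    - [0,0,0,-0.05,0,0.09,-0.3]

```text
time_s: 15.0
position: [0.4929, -0.0645, 0.0305]
tool_rot: [[0.848, 0.308, 0.432], [0.274, -0.952, 0.14], [0.454, -0.0, -0.891]]
ft_force: [0.3, -0.1, -5.9]
grip_width: 0.0328
gripper_force: 102.0
```

>>> move_arm:
  plan:
    - [0,0,0,-0.05,0,0.09,-0.3]
    - [0,0,0,-0.05,0,0.09,-0.3]

```text
time_s: 15.2
position: [0.4928, -0.0645, 0.0294]
tool_rot: [[0.848, 0.308, 0.432], [0.274, -0.952, 0.14], [0.454, -0.0, -0.891]]
ft_force: [0.7, 0.7, -3.8]
grip_width: 0.0331
gripper_force: 102.0
```

>>> move_arm:
  plan:
    - [0,0,0,-0.05,0,0.09,-0.3]
    - [0,0,0,-0.05,0,0.09,-0.3]

```text
time_s: 15.4
position: [0.4929, -0.0645, 0.0286]
tool_rot: [[0.848, 0.308, 0.432], [0.274, -0.952, 0.14], [0.454, 0.0, -0.891]]
ft_force: [-0.4, -0.2, -1.6]
grip_width: 0.0331
gripper_force: 102.4
```

>>> move_arm:
  plan:
    - [0,0,0,-0.03,0,0.05,-0.3]
    - [0,0,0,-0.03,0,0.05,-0.3]

```text
time_s: 15.6
position: [0.4928, -0.0646, 0.0281]
tool_rot: [[0.848, 0.308, 0.432], [0.274, -0.952, 0.14], [0.454, 0.0, -0.891]]
ft_force: [-2.7, -0.1, 1.4]
grip_width: 0.0333
gripper_force: 102.8
```

>>> move_arm:
  plan:
    - [0,0,0,0,0,0,-0.3]
    - [0,0,0,0,0,0,-0.3]
  squeeze: 25

```text
time_s: 15.8
position: [0.4928, -0.0646, 0.0281]
tool_rot: [[0.848, 0.308, 0.432], [0.274, -0.952, 0.14], [0.454, 0.0, -0.891]]
ft_force: [-4.0, -0.2, 2.2]
grip_width: 0.033
gripper_force: 102.8
```

Run:
```python
from rig import env
from h import *
np.set_printoptions(precision=2,suppress=True,linewidth=160)
o=env.observe();print(o['time_s'],o['position'],o['ft_force'],o['wrist_torque'],o['gripper_force'])
n=np.array([.952,.308]);c0=o['position']
for nm in('scene','top'):
    s=env.get_image(nm);h=cv2.cvtColor(s['color'],cv2.COLOR_RGB2HSV).astype(int)
    ds=[d for d in env.outline_of('brass_block',s)]
    print(nm,[(round(d['conf'],2),np.round(d['bbox'],1).tolist()) for d in ds],[(round(d['conf'],2),d['pixel']) for d in env.tip_of('brass_block',s)])
    print('expected underside centre px',proj(s,[.5136,-.0574,.02]))
    if nm=='scene':
        b=[(d['mask']) for d in ds if np.hypot(d['bbox'][0]-335,d['bbox'][1]-195)<25]
        if b:
            for c in range(310,365,4):
                r=np.where(b[0][:,c])[0]
                if len(r): print(c,r.min(),r.max())
ob=np.array([[i,j,k] for i in(-40,40) for j in(-18,18) for k in(0,18)])/1e3
B=np.array([[.952,.308,0],[-.308,.952,0],[0,0,1]])
s=env.get_image('scene');q=proj(s,np.array([.5136,-.0574,.02])+ob@B);print(q)
```

```text
15.8 [ 0.49 -0.06  0.03] [-4.03 -0.18  2.21] [0.01 0.34 0.05] 102.83820033073425
scene [(0.96, [238.4, 327.9, 35.8, 19.9]), (0.82, [288.0, 241.3, 36.2, 44.3]), (0.81, [331.9, 187.6, 32.4, 20.9]), (0.47, [198.6, 204.1, 11.9, 14.8])] [(0.85, [235.5, 331.2]), (0.69, [287.2, 244.3]), (0.56, [335.1, 190.4]), (0.28, [209.0, 275.9])]
expected underside centre px [[335.52 192.57]]
318 185 190
322 180 192
326 177 194
330 179 195
334 181 197
338 182 195
342 184 191
top [(0.83, [349.8, 221.3, 27.8, 33.2]), (0.67, [175.8, 281.7, 29.7, 25.2]), (0.58, [266.1, 235.6, 37.1, 55.1])] [(0.86, [173.1, 281.5]), (0.66, [268.0, 239.3]), (0.6, [351.1, 222.5])]
expected underside centre px [[349.87 222.17]]
[[354.22 194.46]
 [355.34 188.97]
 [347.69 203.84]
 [348.75 198.35]
 [323.93 181.84]
 [324.62 176.33]
 [316.91 190.69]
 [317.52 185.17]]
```

>>> move_arm:
  plan:
    - [0,0,0,-0.02,0,0.05,-0.25]
    - [0,0,0,-0.04,0,0.1,-0.25]
    - [0,0,0,-0.04,0,0.1,-0.25]
  squeeze: 25

```text
time_s: 16.45
position: [0.4929, -0.0646, 0.0279]
tool_rot: [[0.847, 0.308, 0.434], [0.274, -0.952, 0.139], [0.455, 0.001, -0.89]]
ft_force: [-11.8, -0.8, 20.0]
grip_width: 0.0331
gripper_force: 105.3
```

Run:
```python
from rig import env
o=env.observe();print(o['time_s'],o['position'],o['ft_force'],o['wrist_torque'],o['gripper_force'],o['grip_width'])
```

```text
16.45 [ 0.49292092 -0.06457312  0.02790037] [-11.77839397  -0.84453787  19.97086872] [0.30435437 0.31592668 0.17599898] 105.25030374526978 0.033124903449322333
```

>>> move_arm:
  plan:
    - [0,0,0,0.04,0,-0.09,-0.3]
    - [0,0,0,0.04,0,-0.09,-0.3]

```text
time_s: 16.65
position: [0.4929, -0.0646, 0.028]
tool_rot: [[0.848, 0.308, 0.432], [0.274, -0.951, 0.14], [0.454, 0.0, -0.891]]
ft_force: [-3.3, -1.4, 4.5]
grip_width: 0.0332
gripper_force: 103.0
```

>>> move_arm:
  plan:
    - [0,0,0,0,0,0,-0.2]
    - [0,0,0,0,0,0,-0.15]
    - [0,0,0,0,0,0,-0.1]
    - [0,0,0,0,0,0,-0.05]
    - [0,0,0,0,0,0,0]

```text
time_s: 17.15
position: [0.4929, -0.0646, 0.0278]
tool_rot: [[0.848, 0.308, 0.432], [0.274, -0.952, 0.14], [0.454, 0.0, -0.891]]
ft_force: [0.3, -0.4, -0.2]
grip_width: 0.0432
gripper_force: 0.0
```

>>> move_arm:
  plan:
    - [0,0,0,0,0,0,0.05]
    - [0,0,0,0,0,0,0.05]

```text
time_s: 17.35
position: [0.4928, -0.0645, 0.0279]
tool_rot: [[0.848, 0.308, 0.432], [0.274, -0.951, 0.14], [0.454, 0.0, -0.891]]
ft_force: [-0.0, -0.9, -0.3]
grip_width: 0.0447
gripper_force: 0.0
```

Run:
```python
from rig import env
from h import *
s=env.get_image('scene');o=env.observe();print(o['time_s'],o['position'],o['ft_force'],o['grip_width'])
cv2.imwrite('pics/s7.png',cv2.resize(s['color'][150:240,280:400,::-1],(800,600),interpolation=2))
```

```text
17.4 [ 0.49284752 -0.06453252  0.02785547] [ 0.51177809 -1.08267775 -0.24127496] 0.0448088161034658
```

View pics/s7.png

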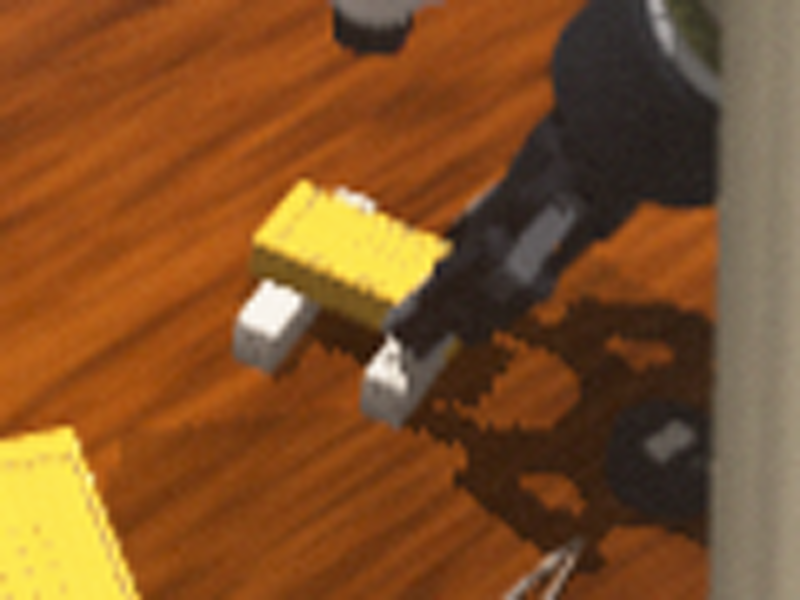

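The block lies bridged across both parallels, with both visible beyond each side. Now I retreat along the fingers.

>>> move_arm:
  plan:
    - [0,0,0,0,0,-1.5,0.05]
    - [0,0,0,0,0,-4,0.05]
    - [0,0,0,0,0,-8,0.05]
    - [0,0,0,2,0,-12,0.05]
    - [0,0,0,4,0,-15,0.05]

```text
time_s: 17.9
position: [0.4612, -0.0748, 0.1818]
tool_rot: [[0.848, 0.306, 0.432], [0.273, -0.952, 0.138], [0.454, 0.001, -0.891]]
ft_force: [1.2, -0.4, -0.3]
grip_width: 0.0454
gripper_force: 0.0
```

>>> move_arm:
  plan:
    - [0,-8,0,0,0,-2,0.05]
    - [0,-16,0,0,0,-2,0.05]
    - [0,-24,0,0,0,-2,0.05]
    - [0,-24,0,0,0,-2,0.05]

```text
time_s: 18.3
position: [0.4549, -0.0769, 0.1977]
tool_rot: [[0.949, 0.31, 0.049], [0.31, -0.951, 0.015], [0.051, 0.001, -0.999]]
ft_force: [0.5, 0.2, -0.7]
grip_width: 0.0449
gripper_force: 0.0
```

Run:
```python
from rig import env
from h import *
np.set_printoptions(precision=4,suppress=True)
p=env.get_image('wrist');o=env.observe();print(o['time_s'],o['position'],o['ft_force'])
for t,z in(('brass_block',.038),('parallel_1',.02)):
  for d in env.outline_of(t,p):
    k=corners(d['mask']);print(t,round(d['conf'],2),k.round(0).tolist(),'\n',np.array([onz(p,x,z)[:2] for x in k]))
s=env.get_image('scene');t=env.get_image('top')
print('exp',proj(t,[.5136,-.0574,.038]),[ (round(d['conf'],2),np.round(d['bbox'],1).tolist()) for d in env.outline_of('brass_block',t)])
g=[d for d in env.outline_of('brass_block',s) if abs(d['bbox'][0]-335)<20]
for d in g:
  print(d['bbox'],[(c,int(np.where(d['mask'][:,c])[0].min()),int(np.where(d['mask'][:,c])[0].max())) for c in range(316,358,4) if d['mask'][:,c].any()])
ob=np.array([[i,j,k] for i in(-40,40) for j in(-18,18) for k in(0,18)])/1e3
B=np.array([[.952,.308,0],[-.308,.952,0],[0,0,1]])
f=np.zeros((420,560),np.uint8);cv2.fillConvexPoly(f,np.round(cv2.convexHull(proj(s,np.array([.5136,-.0574,.02])+ob@B).astype(np.float32))[:,0]).astype(int),1)
print([(c,int(np.where(f[:,c])[0].min()),int(np.where(f[:,c])[0].max())) for c in range(316,358,4) if f[:,c].any()])
```

```text
18.35 [ 0.4541 -0.0766  0.1971] [-0.7105  0.4412 -0.2152]
brass_block 0.95 [[264.0, 96.0], [301.0, 96.0], [301.0, 180.0], [264.0, 180.0]] 
 [[ 0.5462 -0.028 ]
 [ 0.5571 -0.0615]
 [ 0.4806 -0.0879]
 [ 0.4689 -0.0519]]
brass_block 0.8 [[51.0, 133.0], [122.0, 42.0], [174.0, 82.0], [103.0, 173.0]] 
 [[0.449  0.163 ]
 [0.5513 0.1098]
 [0.5323 0.0566]
 [0.425  0.107 ]]
parallel_1 0.96 [[243.0, 105.0], [263.0, 105.0], [263.0, 121.0], [243.0, 121.0]] 
 [[ 0.5325 -0.0089]
 [ 0.5388 -0.0282]
 [ 0.5239 -0.0328]
 [ 0.5175 -0.0132]]
parallel_1 0.7 [[300.0, 154.0], [320.0, 154.0], [320.0, 169.0], [300.0, 169.0]] 
 [[ 0.5039 -0.0799]
 [ 0.5105 -0.1001]
 [ 0.4955 -0.1055]
 [ 0.4889 -0.0851]]
exp [[351.1829 221.1468]] [(0.75, [267.8, 239.0, 38.5, 55.2]), (0.66, [348.9, 221.9, 20.3, 37.6])]
[334.8, 189.1, 34.4, 23.9] [(320, 182, 190), (324, 178, 192), (328, 178, 194), (332, 180, 196), (336, 181, 198), (340, 183, 200), (344, 184, 201), (348, 186, 201), (352, 189, 194)]
[(320, 182, 192), (324, 177, 194), (328, 177, 196), (332, 179, 197), (336, 181, 199), (340, 182, 201), (344, 184, 202), (348, 186, 204), (352, 188, 198)]
```

```bash
python3 -c "
from rig import env
print(env.close_job())"
```

```text
the job is handed in; nothing more can be done
None
```

The brass block was tipped by its dot, lifted out and set down level, square and centred across both parallels, and the job was handed in at about 18 s. The steel block was last seen flat in its pocket before the lift, the parallels measured where they were, and I saw no sign that any bystander was touched but did not check them one by one.

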